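# Open the stuck jar of cutter oil

### The job

The yellow screw lid of the cutter-oil jar, held in the wooden clamp, has stuck. Break it loose with a firm anticlockwise twist, spin it on until the threads let go, lift it off and set it down (do not drop it) flat, open side down, in the round steel dish. Be kind to the glass: never pull hard on a lid that is not free, never force it on when it comes up against a stop, press or shove the jar only gently, and leave the other things on the bench alone.

Things in the scene. Friction and masses are not known exactly. Their poses are not given: they have to be found in the camera images.
- lid: Yellow ribbed screw lid on the jar, black line across its top: 53 mm across, 26 mm high, 0.1 to 0.16 kg. Origin: centre of its lower, open edge, at first 100 mm above the bench; z up; x along the black line, at first parallel to the jar's x. Side play on the neck 0.7 mm. Unscrews anticlockwise seen from above. Only the bare neck is below its edge for 8 mm.
- lid_top (a point): Centre of the lid's top, 26 mm above its origin; axes as the lid's. How it turns: stuck at first, 0.5 to 1.4 N m to move it, in jerks, so grip it hard; it eases within 0.2 to 0.9 rad of turning and rises 1 to 2 mm meanwhile, then turns with almost no effort.
- jar_mouth (a point): Centre of the jar's mouth, 119.5 mm above its foot; axes as the jar's. The thread lets the lid go after 1.2 to 1.8 rad in all (how far it was screwed down cannot be seen), for about 0.12 rad; beyond that the lid meets the next thread and stops: turn back. Feel for it: small steps under a light upward pull of about 5 N until the lid comes up.
- jar: Clear glass jar, 64 mm across, 40 mm neck from 92 mm up, upright in a wooden clamp fixed to the bench: cannot move. Origin: centre of its foot; x along the clamp's jaws (x -38 to 113, to 62 mm either side, 38 mm high; handles to 135 mm sideways at x 45 and 92). Over 40 N on the glass once the lid is loose chips it: keep pull, press and push below 25 N, torque on a stop below 0.5 N m.
- dish: Round stainless dish, loose, 156 mm across its rim, 20 mm high, flat floor about 120 mm across and 4 mm thick, sloping sides 3 mm thick; 0.45 kg. Origin: centre of its underside on the bench. It stands to the left or to the right of the jar.
- putty_tin: Closed round tin with a green band, 84 mm across, 60 mm high, on the other side of the jar from the dish. Leave alone. Origin: centre of its underside.
- cutter: Pencil-shaped glass cutter, black handle and brass rings, 150 mm long, 16 mm thick, lying in front of the jar. Leave alone. Origin: near its middle on the bench, x along it to the steel head.
- pliers: Pliers with black handles, 185 mm long, 18 mm thick, lying flat. Leave alone. Origin: at the pivot on the bench, x to the jaws.
- brush: Thin blue brush, 210 mm long, 12 mm thick, lying flat. Leave alone. Origin: mid-length on the bench, x to the bristles.
- vial: Small clear glass vial, 30 mm across, 56 mm high, standing. Leave alone. Origin: centre of its underside.
- tape: Roll of blue tape lying flat, 104 mm across, 25 mm high. Leave alone. Origin: centre of its underside.
There are look-alikes about, which are no part of the job. What is meant by the lid is not blue, and is the smaller of those in its own colour.

How it is judged:
By the outcome, as a careful person would: the job done as asked, in the order asked, and still so for the second after the job is handed in, with the robot touching nothing.
It also fails if it takes over 58 s, if anything falls off the work surface, if the arm or the gripper's body presses on something with over 40 N, if the wrist force passes 120 N, or if a joint passes its speed limit or range.

### The arm

A 6-joint arm with a two-finger parallel gripper is mounted at the origin on the work surface. World frame = base frame: x ahead of the robot, y to its left, z up, the work surface at z = 0. Lengths are in m, angles in rad, forces in N, time in s.
With the tool pointing down it reaches from about 0.25 to 0.775 m from the base axis. Payload 4 kg.
Tool frame: the origin (TCP) lies between the finger pads; the fingertips stand 14 mm ahead of it and the grasp point (between the pads) lies 5 mm behind it; z points along the fingers, y is the line along which they close (so a half turn about z gives the same grasp; the last joint's range is limited). The gripper opens to 94 mm and grips with 3 to 60 N. Pads are 16 mm wide; open, the fingers measure 119 mm over their backs; the gripper's body (75 mm by 177 mm) begins 78 mm behind the grasp point.
Start: joints at [-1.376, 0.087, 1.371, -0, 1.684, -0.103], TCP at [0.161, -0.526, 0.22] pointing down, gripper open.
Joint ranges: [-3.1, 3.1], [-0.76, 2.03], [0.27, 2.55], [-1.08, 4.22], [0.17, 2.65], [-2.57, 2.57]. Speed limits (rad/s): [2.79, 2.79, 3.14, 3.14, 3.14, 3.14].

### API

Orientations are given as [roll, pitch, yaw] about the fixed x, y, z axes, in that order (R = Rz(yaw) Ry(pitch) Rx(roll)).
In Python, from bench import robot, snapshot gives the robot as it stands.
- The arm moves only by the tool carry_out, never from a script. Its argument "motion" is text: rows parted by semicolons, each of 4 numbers parted by spaces: the shift along the tool's x, y, z each as a share of 0.15 m, from -1 to 1, then the turn about the tool's z as a share of 180 degrees, from -1 to 1. A call has exactly 8 rows; each row is the pose to reach, as a shift and turn from the pose commanded when the call began, along the tool's axes at that moment, turning the shorter way round; what a row does not reach only later rows make up. A row lasts 1/10 s, in which the tool goes at most 50 mm and 8.59 degrees, less where a joint would pass 70% of its speed; a pose out of reach is approached as far as the arm can. A call with a number of a shift or a turn outside -1 to 1 is refused whole. A call with a gripper value outside its range is refused whole. "grip" is the opening, from -1 (shut) to 1 (fully open), set as the call begins (left out, the last holds). The fingers move at their own pace and stop on an object; the grip force is fixed at half the most. Time passes only in rows, so rows that repeat a pose let the fingers close, or fill a call up. It gives the time, the measured TCP pose, the force, the opening and the grip force at its end, in the units of the state.
- robot.get_obs(): the state, without advancing time (a new reading comes with each control period).
- snapshot(name): name is "side" or "top" or "wrist"; returns a dict with "image" (420x560x3 uint8, red, green, blue), "fx", "fy", "cx", "cy" (pixels), "pose" (4x4, takes a point from camera to world coordinates); the wrist camera has in their place "hand_eye" (4x4, takes a point from camera to tool coordinates, whose origin is the TCP and whose axes are the flange's). Camera axes: x right, y up, looking along -z (the intrinsics and any distortion apply to the point x, -y, -z); pixel columns grow to the right and rows downward; lengths in m; the calibration is good to about 2 mm. A picture is of the moment at which its call begins: read the wrist's pose just before it. There is no depth.
- robot.close_job(): hands the job in; it is judged then, once.
The state is a dict: "time": time; "joint_positions": joint angles; "qvel": joint speeds; "joint_torque": joint torques, N m; "tool_pos": TCP position; "ee_rot": TCP orientation; "wrist_force": force on the tool from outside, world axes, zero at the start; "wrist_torque": the same for the moment, N m; "width": finger opening in m; "finger_force": force on a finger pad.
Only numpy, scipy, OpenCV 4.12 (cv2) and the standard library are available. Lean on these libraries where they do the work, as an engineer would, in place of code of your own. Each camera call takes 0.05 s, during which the arm holds its last target. There are 200 camera calls.

## Working session

There is one attempt and no reset: what is moved stays moved. The work goes in short steps, Python scripts to look and compute and a tool call to move; the robot and the scene stay as the last step left them, time stands still between calls to the robot, and variables do not carry over. Pictures are saved under pics/ and viewed, at most 10 in all, crops included, and the job is handed in when it is done.

Besides the shell and the picture viewer there is one more tool, called after "Emit:" by a JSON object that holds its "op" and its "data". carry_out: Moves the arm, as the interface text tells. Shift numbers are shares of 0.15 m and turn numbers shares of 180 degrees, none past 1 either way. Its arguments: {"type":"object","properties":{"motion":{"type":"string"},"grip":{"type":"number"}},"required":["motion"]}

```bash
mkdir -p pics
cat > h.py <<'E'
import numpy as np, cv2
from bench import robot, snapshot
def save(s,n): cv2.imwrite('pics/'+n+'.png', s['image'][:,:,::-1])
E
python3 - <<'E'
from h import *
import pickle
d={}
for n in('top','side'):
    s=snapshot(n); d[n]=s; save(s,n); print(n,{k:(np.round(v,3).tolist() if k!='image' else '') for k,v in s.items()})
pickle.dump(d,open('d.pkl','wb'))
o=robot.get_obs(); print(o)
E
```

```text
top {'image': '', 'fx': 417.544, 'fy': 417.544, 'cx': 277.618, 'cy': 214.149, 'pose': [[0.028, 0.994, -0.109, 0.474], [-0.999, 0.025, -0.032, -0.029], [-0.03, 0.11, 0.994, 1.095], [0.0, 0.0, 0.0, 1.0]]}
side {'image': '', 'fx': 392.848, 'fy': 392.848, 'cx': 279.277, 'cy': 211.39, 'pose': [[0.915, 0.229, -0.332, 0.263], [-0.403, 0.477, -0.781, -0.805], [-0.021, 0.848, 0.529, 0.627], [0.0, 0.0, 0.0, 1.0]]}
{'time': 0.1, 'joint_positions': array([-1.37610197e+00,  8.78698354e-02,  1.37207102e+00, -2.14380406e-05,
        1.68359200e+00, -1.03092427e-01]), 'qvel': array([-0.0006126 , -0.00199555, -0.00345146, -0.00140468, -0.00172112,
        0.00094461]), 'joint_torque': array([ 1.97770285e-03, -3.41250944e+01, -3.03302550e+01,  7.19951419e-02,
        3.03546712e-02, -9.23087987e-05]), 'tool_pos': array([ 0.16127677, -0.52534586,  0.21844363]), 'ee_rot': array([-3.13966056e+00, -1.78472335e-04,  2.97784217e-01]), 'wrist_force': array([ 0.66568885, -0.3377618 ,  0.19232341]), 'wrist_torque': array([ 0.02680668,  0.03236582, -0.02566067]), 'finger_force': 0.0, 'width': 0.09358058059160575}
```

View pics/top.png

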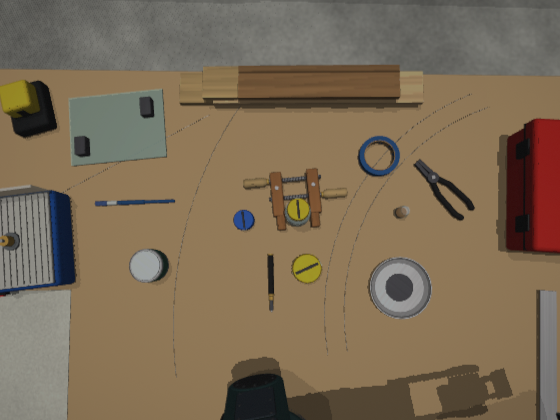

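View pics/side.png

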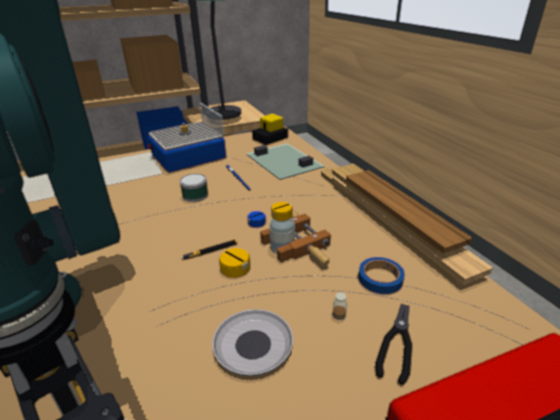

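The lid could be confused with three things in the top view: the big yellow lid lying on the bench (307,268), the blue lid (244,220), and the yellow block at the far left (18,97). I choose the smaller yellow lid on the clamped jar: (298,210) in top, (282,212) in side. The dish is at (400,288), the tin at (148,266).

```bash
cat >> h.py <<'E'
def ray(s,u,v,T=None):
    T=s['pose'] if T is None else T
    d=T[:3,:3]@np.array([(u-s['cx'])/s['fx'],-(v-s['cy'])/s['fy'],-1.]); return T[:3,3],d
def on(s,u,v,z,T=None):
    c,d=ray(s,u,v,T); return c+d*(z-c[2])/d[2]
def blobs(img,lo,hi,amin=30):
    m=cv2.inRange(cv2.cvtColor(img,cv2.COLOR_RGB2HSV),lo,hi)
    m=cv2.morphologyEx(m,cv2.MORPH_CLOSE,np.ones((7,7)))
    n,l,st,c=cv2.connectedComponentsWithStats(m)
    return [(st[i],c[i],l==i) for i in range(1,n) if st[i,4]>amin]
E
python3 - <<'E'
from h import *
import pickle
d=pickle.load(open('d.pkl','rb')); t=d['top']; s=d['side']
for n,z in(('top',.126),('side',.126)):
    for st,c,m in blobs(d[n]['image'],(22,150,100),(35,255,255)): print(n,st,c.round(1),on(d[n],*c,.126).round(3),on(d[n],*c,.02).round(3))
for u,v in[(370,288),(431,288),(400,257),(400,319)]: print('dish rim',on(t,u,v,.02).round(3))
for u,v in[(214,342),(292,342),(253,310),(253,376)]: print('dish side',on(s,u,v,.02).round(3))
for u,v in[(273,175),(281,229),(312,170),(318,226)]: print('jaw',on(t,u,v,.038).round(3))
g=t['image'][180:300,230:350]; cv2.imwrite('pics/crop.png',cv2.resize(g,None,fx=5,fy=5,interpolation=2)[:,:,::-1])
E
```

```text
top [  0  80  30  32 763] [13.6 95.8] [0.857 0.66  0.126] [0.899 0.735 0.02 ]
top [287 198  22  22 376] [297.8 208.8] [ 0.594 -0.045  0.126] [ 0.607 -0.046  0.02 ]
top [292 254  30  29 651] [306.5 268.1] [ 0.457 -0.068  0.126] [ 0.455 -0.072  0.02 ]
side [260 114  23  11 161] [271.3 118.4] [0.824 0.571 0.126] [0.943 0.862 0.02 ]
side [272 202  20  18 286] [281.7 210.5] [ 0.584 -0.065  0.126] [0.652 0.091 0.02 ]
side [220 248  29  29 624] [233.4 261.8] [ 0.417 -0.201  0.126] [ 0.45  -0.074  0.02 ]
dish rim [ 0.41  -0.233  0.02 ]
dish rim [ 0.414 -0.385  0.02 ]
dish rim [ 0.49  -0.308  0.02 ]
dish rim [ 0.336 -0.308  0.02 ]
dish side [ 0.341 -0.288  0.02 ]
dish side [ 0.476 -0.35   0.02 ]
dish side [ 0.438 -0.242  0.02 ]
dish side [ 0.383 -0.388  0.02 ]
jaw [0.691 0.02  0.038]
jaw [ 0.552 -0.005  0.038]
jaw [ 0.706 -0.08   0.038]
jaw [ 0.562 -0.098  0.038]
```

View pics/crop.png

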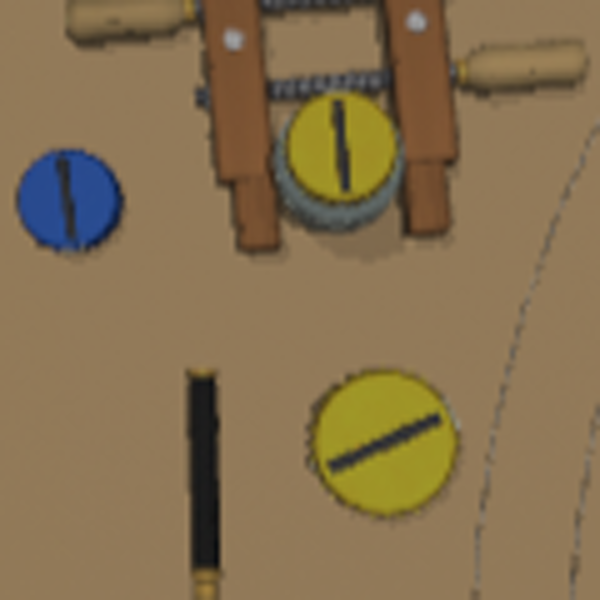

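The crop shows the jar lid at crop (342,146). It is clearly smaller than the bench lid at (385,443), so the choice holds. Its line leans about 8° in yaw. Now moving above the jar.

Emit:
{"op": "carry_out", "data": {"motion": "0.1 -0.06 0 0;0.22 -0.13 0 0;0.35 -0.21 0 0;0.47 -0.28 0 0;0.59 -0.35 0 0;0.7 -0.42 0 0;0.82 -0.49 0 0;0.93 -0.555 0 0", "grip": 1}}

```text
time: 0.9
tool_pos: [0.2714, -0.4033, 0.2193]
ee_rot: [-3.141, -0.0, 0.299]
wrist_force: [-0.5, 0.5, 0.4]
width: 0.0938
finger_force: 0.0
```

Emit:
{"op": "carry_out", "data": {"motion": "0.12 -0.07 0 0;0.24 -0.14 0 0;0.36 -0.21 0 0;0.47 -0.28 0 0;0.59 -0.35 0 0;0.7 -0.42 0 0;0.82 -0.49 0 0;0.93 -0.555 0 0"}}

```text
time: 1.7
tool_pos: [0.3798, -0.2827, 0.2193]
ee_rot: [-3.141, -0.0, 0.299]
wrist_force: [-1.0, -1.0, 0.1]
width: 0.0936
finger_force: 0.0
```

Emit:
{"op": "carry_out", "data": {"motion": "0.12 -0.07 0 0;0.24 -0.14 0 0;0.36 -0.21 0 0;0.47 -0.28 0 0;0.59 -0.35 0 0;0.7 -0.42 0 0;0.82 -0.49 0 0;0.93 -0.555 0 0"}}

```text
time: 2.5
tool_pos: [0.4884, -0.1622, 0.2193]
ee_rot: [-3.141, 0.0, 0.299]
wrist_force: [0.5, 0.2, -0.4]
width: 0.094
finger_force: 0.0
```

Emit:
{"op": "carry_out", "data": {"motion": "0.12 -0.07 0 0;0.24 -0.14 0 0;0.36 -0.21 0 0;0.47 -0.28 0 0;0.59 -0.35 0 0;0.7 -0.42 0 0;0.82 -0.49 0 0;0.91 -0.555 0 0"}}

```text
time: 3.3
tool_pos: [0.5943, -0.0426, 0.2191]
ee_rot: [-3.141, 0.001, 0.299]
wrist_force: [-0.2, -0.0, -0.4]
width: 0.094
finger_force: 0.0
```

```bash
cat >> h.py <<'E'
from scipy.spatial.transform import Rotation as Ro
def wrist():
    o=robot.get_obs(); s=snapshot('wrist'); T=np.eye(4); T[:3,:3]=Ro.from_euler('xyz',o['ee_rot']).as_matrix(); T[:3,3]=o['tool_pos']
    return o,s,T@s['hand_eye'],T
def st():
    o=robot.get_obs(); print('t',round(o['time'],2),'p',o['tool_pos'].round(4),'rot',o['ee_rot'].round(3),'F',o['wrist_force'].round(1),'M',o['wrist_torque'].round(2),'w',round(o['width'],4),'ff',round(o['finger_force'],1)); return o
E
python3 - <<'E'
from h import *
st(); o,s,C,T=wrist(); save(s,'w1'); print(s['hand_eye'].round(3))
for b,c,m in blobs(s['image'],(22,150,80),(35,255,255)): print(b,c.round(1),on(s,*c,.126,C).round(4),np.linalg.inv(T)[:3]@np.r_[on(s,*c,.126,C),1]/.15)
E
```

```text
t 3.3 p [ 0.5943 -0.0426  0.2191] rot [-3.141e+00  1.000e-03  2.990e-01] F [-0.2 -0.  -0.4] M [ 0.    0.05 -0.02] w 0.094 ff 0.0
[[ 0.     0.965  0.262  0.075]
 [ 1.     0.    -0.001 -0.001]
 [-0.001  0.262 -0.965 -0.166]
 [ 0.     0.     0.     1.   ]]
[265 294  39  36 752] [286.8 314.6] [ 0.5083 -0.0682  0.126 ] [-0.59790826 -0.00552721  0.62129649]
```

View pics/w1.png

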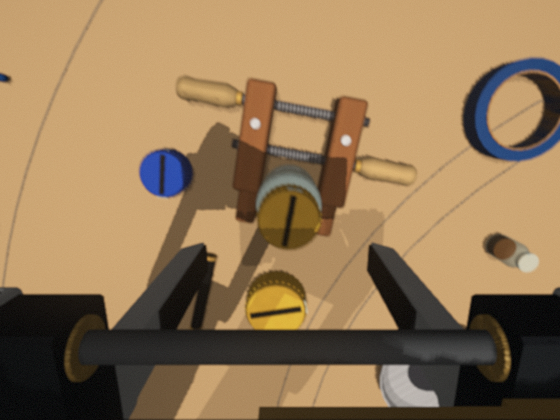

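The wrist view shows the jar lid in shadow at about (290,217), slightly ahead of the fingers. The bench lid is at (276,308). Measuring the shadowed lid.

Run:
```python
from h import *
o,s,C,T=wrist()
for b,c,m in blobs(s['image'],(18,170,40),(35,255,200),200):
    k=max(cv2.findContours(m.astype('uint8'),0,2)[0],key=len); print(b,c.round(1),cv2.minEnclosingCircle(k),cv2.fitEllipse(k))
    p=on(s,*cv2.minEnclosingCircle(k)[0],.126,C); print(p.round(4),(np.linalg.inv(T)[:3]@np.r_[p,1]/.15).round(3))
for u,v in((293,197),(287,244),(290,217)): print(on(s,u,v,.126,C).round(4))
```

```text
[ 261  190   64   62 3012] [291.5 221.4] ((291.8924865722656, 220.89784240722656), 32.17635726928711) ((291.5484924316406, 221.3341064453125), (60.79154968261719, 62.21888732910156), 102.34891510009766)
[ 0.5941 -0.0445  0.126 ] [-0.016  0.022  0.619]
[ 248  274   59   57 1520] [276.4 299.5] ((277.9163513183594, 306.0076599121094), 32.58078384399414) ((277.8982238769531, 303.06536865234375), (56.302162170410156, 62.825439453125), 88.92927551269531)
[ 0.5156 -0.0562  0.126 ] [-0.539 -0.058  0.619]
[472 316  36  66 558] [492.5 352.4] ((490.5, 347.5), 34.212669372558594) ((488.21478271484375, 349.00091552734375), (24.591094970703125, 66.44029998779297), 160.2093963623047)
[ 0.5327 -0.2546  0.126 ] [-0.823  1.239  0.616]
[ 68 336  20  45 319] [ 76.8 362.2] ((78.14155578613281, 358.08447265625), 22.10124969482422) ((78.80912017822266, 358.41943359375), (20.275806427001953, 43.58608627319336), 4.379548072814941)
[0.4086 0.105  0.126 ] [-0.902 -1.295  0.621]
[ 406  399  154   21 1958] [499. 411.] ((482.5, 409.0), 77.15092468261719) ((523.4241943359375, 409.3216552734375), (16.81891441345215, 206.9558868408203), 87.51100158691406)
[ 0.4672 -0.2785  0.126 ] [-1.287  1.262  0.616]
[ 0.6135 -0.0393  0.126 ]
[ 0.5736 -0.0466  0.126 ]
[ 0.5968 -0.042   0.126 ]
```

Emit:
{"op": "carry_out", "data": {"motion": "-0.01 0.015 0.1 0;-0.01 0.015 0.22 0;-0.01 0.015 0.34 0;-0.01 0.015 0.46 0;-0.01 0.015 0.57 0;-0.01 0.015 0.65 0;-0.01 0.015 0.687 0;-0.01 0.015 0.687 0"}}

```text
time: 4.2
tool_pos: [0.5926, -0.0476, 0.1153]
ee_rot: [-3.141, 0.002, 0.297]
wrist_force: [0.4, 0.6, 0.9]
width: 0.094
finger_force: 0.0
```

Run:
```python
from h import *
st(); o,s,C,T=wrist(); save(s,'w2')
```

```text
t 4.2 p [ 0.5926 -0.0476  0.1153] rot [-3.141e+00  2.000e-03  2.970e-01] F [0.4 0.6 0.9] M [0.02 0.05 0.05] w 0.094 ff 0.0
```

View pics/w2.png

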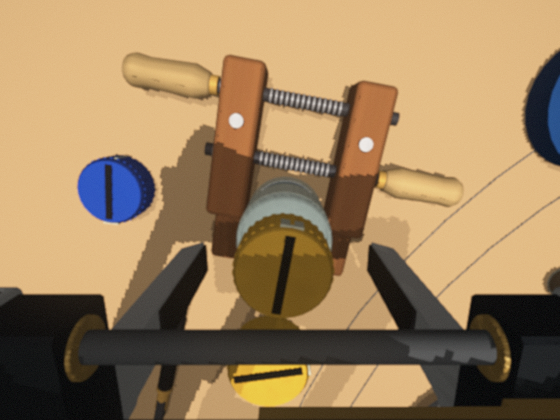

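The lid top sits at about (284,268), between fingertips at columns 207 and 368 (midpoint 287).

Run:
```python
from h import *
im=cv2.imread('pics/w2.png')[:,:,::-1].copy(); o,s,C,T=wrist()
for b,c,m in blobs(im,(18,170,40),(35,255,200),2000):
    k=max(cv2.findContours(m.astype('uint8'),0,2)[0],key=len); print(b,c.round(1))
for u,v in((284,268),(284,318),(235,268),(333,268)):
    p=on(s,u,v,.126,C); print(p.round(4),(np.linalg.inv(T)[:3]@np.r_[p,1]).round(4))
```

```text
[ 233  214  101  116 7680] [281.6 271.1]
[ 0.5954 -0.0446  0.126 ] [ 0.0029 -0.0022 -0.0096]
[ 0.5674 -0.0531  0.126 ] [-0.0263 -0.0023 -0.0096]
[ 0.588  -0.0204  0.126 ] [ 0.003  -0.0275 -0.0096]
[ 0.6028 -0.0687  0.126 ] [ 0.0029  0.023  -0.0096]
```

Emit:
{"op": "carry_out", "data": {"motion": "0.01 -0.008 0 0;0.02 -0.015 0 0;0.02 -0.015 0 0;0.02 -0.015 0 0;0.02 -0.015 0 0;0.02 -0.015 0 0;0.02 -0.015 0 0;0.02 -0.015 0 0", "grip": -1}}

```text
time: 5.1
tool_pos: [0.5957, -0.0442, 0.1165]
ee_rot: [3.141, -0.0, 0.298]
wrist_force: [-0.2, -1.0, -0.1]
width: 0.0532
finger_force: 30.0
```

```bash
python3 -c "
from h import *
st()"
```

```text
t 5.1 p [ 0.5957 -0.0442  0.1165] rot [ 3.141 -0.     0.298] F [-0.2 -1.  -0.1] M [-0.01 -0.   -0.01] w 0.0532 ff 30.0
```

Emit:
{"op": "carry_out", "data": {"motion": "0 0 0 -0.015;0 0 0 -0.03;0 0 0 -0.045;0 0 0 -0.06;0 0 0 -0.075;0 0 0 -0.09;0 0 0 -0.1;0 0 0 -0.1"}}

```text
time: 5.9
tool_pos: [0.5954, -0.0435, 0.1167]
ee_rot: [-3.14, -0.0, 0.611]
wrist_force: [-1.2, 1.9, 2.8]
width: 0.0534
finger_force: 30.0
```

```bash
python3 -c "
from h import *
st()"
```

```text
t 5.9 p [ 0.5954 -0.0435  0.1167] rot [-3.14  -0.     0.611] F [-1.2  1.9  2.8] M [ 0.38  0.26 -0.3 ] w 0.0534 ff 30.0
```

```bash
cat >> h.py <<'E'
def line(im):
    h=cv2.cvtColor(im,cv2.COLOR_RGB2HSV)
    m=((h[:,:,2]<30)).astype('uint8'); m[:216]=0; m[322:]=0; m[:,:238]=0; m[:,330:]=0
    n,l,s,c=cv2.connectedComponentsWithStats(m); i=1+np.argmax(s[1:,4]); p=cv2.minAreaRect(np.argwhere(l==i)[:,::-1].astype(np.float32)); return s[i],p
E
python3 - <<'E'
from h import *
print(line(cv2.imread('pics/w2.png')[:,:,::-1].copy()))
st(); o,s,C,T=wrist(); save(s,'w3'); print(line(s['image']))
E
```

```text
(array([273, 238,  21,  75, 498], dtype=int32), ((282.9403381347656, 274.8916931152344), (6.872458457946777, 75.88207244873047), 10.954063415527344))
t 5.9 p [ 0.5954 -0.0435  0.1167] rot [-3.14  -0.     0.611] F [-1.2  1.9  2.8] M [ 0.38  0.26 -0.3 ] w 0.0534 ff 30.0
(array([277, 244,  21,  74, 458], dtype=int32), ((287.2115478515625, 280.94232177734375), (6.6679487228393555, 74.32801055908203), 11.309932708740234))
```

View pics/w3.png

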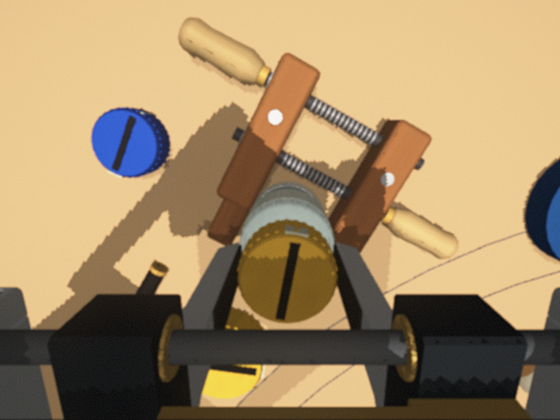

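The line keeps its angle in the gripper (11°) while the clamp has rotated, so the lid is turning without slip. Continuing, with a small lift to follow the rise.

Emit:
{"op": "carry_out", "data": {"motion": "0 0 0 -0.015;0 0 -0.001 -0.03;0 0 -0.002 -0.045;0 0 -0.003 -0.06;0 0 -0.004 -0.075;0 0 -0.004 -0.09;0 0 -0.005 -0.1;0 0 -0.005 -0.1"}}

```text
time: 6.75
tool_pos: [0.5953, -0.043, 0.1174]
ee_rot: [-3.14, -0.001, 0.926]
wrist_force: [-0.5, 4.2, 3.3]
width: 0.0531
finger_force: 30.0
```

```bash
python3 -c "
from h import *
st()"
```

```text
t 6.75 p [ 0.5953 -0.043   0.1174] rot [-3.14e+00 -1.00e-03  9.26e-01] F [-0.5  4.2  3.3] M [ 0.74  0.41 -0.09] w 0.0531 ff 30.0
```

Emit:
{"op": "carry_out", "data": {"motion": "0.002 -0.002 -0.002 -0.015;0.005 -0.004 -0.004 -0.03;0.005 -0.004 -0.005 -0.045;0.005 -0.004 -0.006 -0.06;0.005 -0.004 -0.007 -0.075;0.005 -0.004 -0.008 -0.09;0.005 -0.004 -0.008 -0.1;0.005 -0.004 -0.008 -0.1"}}

```text
time: 7.55
tool_pos: [0.5944, -0.0425, 0.1176]
ee_rot: [-3.138, -0.0, 1.24]
wrist_force: [-3.5, 3.3, 1.0]
width: 0.0535
finger_force: 30.0
```

```bash
python3 -c "
from h import *
st()"
```

```text
t 7.55 p [ 0.5944 -0.0425  0.1176] rot [-3.138 -0.     1.24 ] F [-3.5  3.3  1. ] M [ 0.62  0.7  -0.02] w 0.0535 ff 30.0
```

Emit:
{"op": "carry_out", "data": {"motion": "0.003 -0.008 -0.003 -0.01;0.003 -0.008 -0.006 -0.02;0.003 -0.008 -0.008 -0.03;0.003 -0.008 -0.01 -0.04;0.003 -0.008 -0.01 -0.05;0.003 -0.008 -0.01 -0.06;0.003 -0.008 -0.01 -0.06;0.003 -0.008 -0.01 -0.06"}}

```text
time: 8.35
tool_pos: [0.5937, -0.0423, 0.1184]
ee_rot: [-3.139, 0.0, 1.428]
wrist_force: [-1.9, 2.4, -4.5]
width: 0.0531
finger_force: 30.0
```

```bash
python3 -c "
from h import *
st()"
```

```text
t 8.35 p [ 0.5937 -0.0423  0.1184] rot [-3.139  0.     1.428] F [-1.9  2.4 -4.5] M [0.38 0.35 0.02] w 0.0531 ff 30.0
```

Emit:
{"op": "carry_out", "data": {"motion": "0 0 0 -0.004;0 0 0 -0.008;0 0 0 -0.012;0 0 0 -0.016;0 0 0 -0.02;0 0 0 -0.025;0 0 0 -0.025;0 0 0 -0.025"}}

```text
time: 9.15
tool_pos: [0.5936, -0.0421, 0.1186]
ee_rot: [-3.139, -0.0, 1.508]
wrist_force: [-3.9, 3.6, -8.4]
width: 0.0533
finger_force: 30.0
```

```bash
python3 -c "
from h import *
st()"
```

```text
t 9.15 p [ 0.5936 -0.0421  0.1186] rot [-3.139 -0.     1.508] F [-3.9  3.6 -8.4] M [ 0.59  0.67 -0.15] w 0.0533 ff 30.0
```

Emit:
{"op": "carry_out", "data": {"motion": "0.005 -0.006 0.003 0;0.005 -0.006 0.003 -0.005;0.005 -0.006 0.003 -0.01;0.005 -0.006 0.003 -0.015;0.005 -0.006 0.003 -0.02;0.005 -0.006 0.003 -0.025;0.005 -0.006 0.003 -0.025;0.005 -0.006 0.003 -0.025"}}

```text
time: 9.95
tool_pos: [0.5933, -0.0417, 0.1188]
ee_rot: [-3.14, 0.0, 1.586]
wrist_force: [-5.1, 0.6, -13.1]
width: 0.0534
finger_force: 30.0
```

```bash
python3 -c "
from h import *
st()"
```

```text
t 9.95 p [ 0.5933 -0.0417  0.1188] rot [-3.14   0.     1.586] F [ -5.1   0.6 -13.1] M [ 0.14  0.69 -0.21] w 0.0534 ff 30.0
```

Emit:
{"op": "carry_out", "data": {"motion": "-0.001 -0.004 0.004 0;-0.001 -0.004 0.008 0;-0.001 -0.004 0.008 0;-0.001 -0.004 0.008 0;-0.001 -0.004 0.008 0;-0.001 -0.004 0.008 0;-0.001 -0.004 0.008 0;-0.001 -0.004 0.008 0"}}

```text
time: 10.75
tool_pos: [0.5933, -0.0418, 0.1187]
ee_rot: [3.141, 0.0, 1.586]
wrist_force: [-4.5, 1.0, -8.1]
width: 0.0534
finger_force: 30.0
```

```bash
python3 -c "
from h import *
st()"
```

```text
t 10.75 p [ 0.5933 -0.0418  0.1187] rot [3.141 0.    1.586] F [-4.5  1.  -8.1] M [ 0.18  0.87 -0.14] w 0.0534 ff 30.0
```

Emit:
{"op": "carry_out", "data": {"motion": "0 -0.003 0.003 -0.003;0 -0.003 0.003 -0.006;0 -0.003 0.003 -0.01;0 -0.003 0.003 -0.014;0 -0.003 0.003 -0.018;0 -0.003 0.003 -0.022;0 -0.003 0.003 -0.025;0 -0.003 0.003 -0.025"}}

```text
time: 11.55
tool_pos: [0.593, -0.0418, 0.1186]
ee_rot: [3.141, 0.0, 1.665]
wrist_force: [-5.2, 1.6, -5.5]
width: 0.0531
finger_force: 30.0
```

```bash
python3 -c "
from h import *
st()"
```

```text
t 11.55 p [ 0.593  -0.0418  0.1186] rot [3.141 0.    1.665] F [-5.2  1.6 -5.5] M [ 0.2   0.95 -0.09] w 0.0531 ff 30.0
```

Emit:
{"op": "carry_out", "data": {"motion": "0 -0.006 0 -0.003;0 -0.006 0 -0.006;0 -0.006 0 -0.01;0 -0.006 0 -0.014;0 -0.006 0 -0.018;0 -0.006 0 -0.022;0 -0.006 0 -0.025;0 -0.006 0 -0.025"}}

```text
time: 12.35
tool_pos: [0.5926, -0.042, 0.1185]
ee_rot: [3.14, 0.001, 1.743]
wrist_force: [-1.4, 2.1, -3.3]
width: 0.053
finger_force: 30.0
```

```bash
python3 -c "
from h import *
st()"
```

```text
t 12.35 p [ 0.5926 -0.042   0.1185] rot [3.140e+00 1.000e-03 1.743e+00] F [-1.4  2.1 -3.3] M [0.24 0.2  0.  ] w 0.053 ff 30.0
```

Emit:
{"op": "carry_out", "data": {"motion": "0 -0.002 -0.004 -0.003;0 -0.002 -0.004 -0.006;0 -0.002 -0.004 -0.01;0 -0.002 -0.004 -0.014;0 -0.002 -0.004 -0.018;0 -0.002 -0.004 -0.022;0 -0.002 -0.004 -0.025;0 -0.002 -0.004 -0.025"}}

```text
time: 13.15
tool_pos: [0.5917, -0.0421, 0.1188]
ee_rot: [3.141, 0.001, 1.822]
wrist_force: [-0.5, -0.7, -2.6]
width: 0.0533
finger_force: 30.0
```

```bash
python3 -c "
from h import *
st()"
```

```text
t 13.15 p [ 0.5917 -0.0421  0.1188] rot [3.141e+00 1.000e-03 1.822e+00] F [-0.5 -0.7 -2.6] M [-0.11 -0.16  0.01] w 0.0533 ff 30.0
```

Emit:
{"op": "carry_out", "data": {"motion": "0 0 -0.003 0;0 0 -0.006 0;0 0 -0.006 0;0 0 -0.006 0;0 0 -0.006 0;0 0 -0.006 0;0 0 -0.006 0;0 0 -0.006 0"}}

```text
time: 13.95
tool_pos: [0.5916, -0.0418, 0.1195]
ee_rot: [3.141, 0.0, 1.822]
wrist_force: [-1.7, 0.3, -2.1]
width: 0.053
finger_force: 30.0
```

```bash
python3 -c "
from h import *
st()"
```

```text
t 13.95 p [ 0.5916 -0.0418  0.1195] rot [3.141 0.    1.822] F [-1.7  0.3 -2.1] M [0.05 0.04 0.07] w 0.053 ff 30.0
```

The force did not grow as the lid rose 0.7 mm, so it seems free. Lifting a little more.

Emit:
{"op": "carry_out", "data": {"motion": "0 0 -0.003 0;0 0 -0.006 0;0 0 -0.01 0;0 0 -0.013 0;0 0 -0.016 0;0 0 -0.016 0;0 0 -0.016 0;0 0 -0.016 0"}}

```text
time: 14.75
tool_pos: [0.5914, -0.0418, 0.1213]
ee_rot: [-3.141, -0.0, 1.822]
wrist_force: [0.3, 0.8, -5.4]
width: 0.0528
finger_force: 30.0
```

```bash
python3 -c "
from h import *
st()"
```

```text
t 14.75 p [ 0.5914 -0.0418  0.1213] rot [-3.141 -0.     1.822] F [ 0.3  0.8 -5.4] M [ 0.07 -0.07  0.15] w 0.0528 ff 30.0
```

Emit:
{"op": "carry_out", "data": {"motion": "0 0 -0.002 0;0 0 -0.004 0;0 0 -0.004 0;0 0 -0.004 0;0 0 -0.004 0;0 0 -0.004 0;0 0 -0.004 0;0 0 -0.004 0"}}

```text
time: 15.55
tool_pos: [0.5914, -0.0419, 0.1221]
ee_rot: [-3.141, -0.0, 1.821]
wrist_force: [-0.6, 0.8, -6.3]
width: 0.0531
finger_force: 30.0
```

```bash
python3 -c "
from h import *
st()"
```

```text
t 15.55 p [ 0.5914 -0.0419  0.1221] rot [-3.141 -0.     1.821] F [-0.6  0.8 -6.3] M [0.06 0.01 0.21] w 0.0531 ff 30.0
```

Emit:
{"op": "carry_out", "data": {"motion": "0 0 0 -0.005;0 0 0 -0.01;0 0 -0.002 -0.01;0 0 -0.004 -0.01;0 0 -0.006 -0.01;0 0 -0.008 -0.01;0 0 -0.008 -0.01;0 0 -0.008 -0.01"}}

```text
time: 16.35
tool_pos: [0.5918, -0.0421, 0.1237]
ee_rot: [3.141, 0.001, 1.853]
wrist_force: [-0.2, -1.0, -1.2]
width: 0.0534
finger_force: 30.0
```

```bash
python3 -c "
from h import *
st()"
```

```text
t 16.35 p [ 0.5918 -0.0421  0.1237] rot [3.141e+00 1.000e-03 1.853e+00] F [-0.2 -1.  -1.2] M [-0.05  0.09  0.  ] w 0.0534 ff 30.0
```

Only the lid's weight is left on the wrist. Lifting straight off.

Emit:
{"op": "carry_out", "data": {"motion": "0 0 -0.007 0;0 0 -0.015 0;0 0 -0.025 0;0 0 -0.035 0;0 0 -0.045 0;0 0 -0.055 0;0 0 -0.065 0;0 0 -0.07 0"}}

```text
time: 17.15
tool_pos: [0.5917, -0.0419, 0.1343]
ee_rot: [3.141, 0.0, 1.853]
wrist_force: [-0.9, -0.1, -2.2]
width: 0.0531
finger_force: 30.0
```

```bash
python3 -c "
from h import *
st()"
```

```text
t 17.15 p [ 0.5917 -0.0419  0.1343] rot [3.141 0.    1.853] F [-0.9 -0.1 -2.2] M [-0.05 -0.19 -0.01] w 0.0531 ff 30.0
```

Emit:
{"op": "carry_out", "data": {"motion": "0 0 -0.06 0;0 0 -0.13 0;0 0 -0.2 0;0 0 -0.27 0;0 0 -0.34 0;0 0 -0.41 0;0 0 -0.48 0;0 0 -0.53 0"}}

```text
time: 17.95
tool_pos: [0.5918, -0.042, 0.2148]
ee_rot: [3.141, 0.001, 1.853]
wrist_force: [0.1, -0.4, -1.1]
width: 0.0532
finger_force: 30.0
```

Emit:
{"op": "carry_out", "data": {"motion": "-0.06 -0.07 0 0;-0.15 -0.18 0 0;-0.25 -0.29 0 0;-0.34 -0.4 0 0;-0.43 -0.51 0 0;-0.52 -0.62 0 0;-0.61 -0.73 0 0;-0.69 -0.825 0 0"}}

```text
time: 18.75
tool_pos: [0.4999, -0.1771, 0.2128]
ee_rot: [-3.14, -0.0, 1.852]
wrist_force: [0.1, 0.1, -1.5]
width: 0.0529
finger_force: 30.0
```

Emit:
{"op": "carry_out", "data": {"motion": "-0.09 -0.11 0 0;-0.18 -0.22 0 0;-0.28 -0.33 0 0;-0.37 -0.44 0 0;-0.46 -0.55 0 0;-0.56 -0.67 0 0;-0.64 -0.77 0 0;-0.69 -0.825 0 0"}}

```text
time: 19.55
tool_pos: [0.4096, -0.3108, 0.2129]
ee_rot: [-3.14, -0.001, 1.851]
wrist_force: [-0.1, -0.4, -1.0]
width: 0.0534
finger_force: 30.0
```

Run:
```python
from h import *
st(); o,s,C,T=wrist(); save(s,'w4')
t=snapshot('top'); save(t,'t2')
np.save('C.npy',C); np.save('T.npy',T)
```

```text
t 19.55 p [ 0.4096 -0.3108  0.2129] rot [-3.140e+00 -1.000e-03  1.851e+00] F [-0.1 -0.4 -1. ] M [-0.01 -0.12 -0.03] w 0.0534 ff 30.0
```

View pics/w4.png

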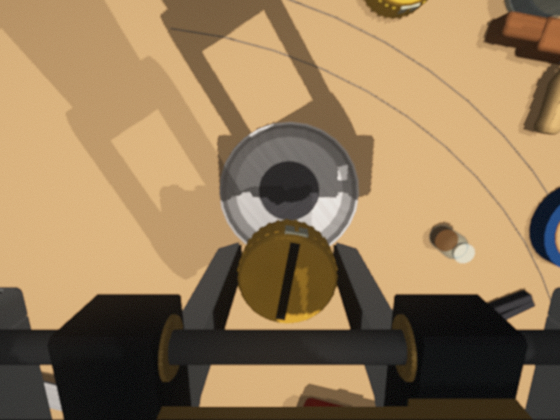

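The lid is held level at (287,272) with the dish below it, rim centre at about (289,187).

Run:
```python
from h import *
C=np.load('C.npy');T=np.load('T.npy'); s=snapshot('wrist')
print(line(s['image']))
for u,v,z in((289,187,.02),(221,187,.02),(357,187,.02),(289,123,.02),(289,190,.004)):
    p=on(s,u,v,z,C); print(p.round(4),(np.linalg.inv(T)[:3]@np.r_[p,1]/.15).round(3))
```

```text
(array([278, 244,  21,  73, 495], dtype=int32), ((287.48077392578125, 280.0961608886719), (7.256296634674072, 73.34742736816406), 11.309932708740234))
[ 0.4085 -0.3027  0.02  ] [0.053 0.009 1.286]
[ 0.3361 -0.3236  0.02  ] [ 0.053 -0.493  1.287]
[ 0.4809 -0.2819  0.02  ] [0.053 0.511 1.285]
[ 0.3895 -0.237   0.02  ] [0.509 0.008 1.286]
[ 0.4104 -0.309   0.004 ] [0.009 0.01  1.393]
```

Emit:
{"op": "carry_out", "data": {"motion": "0.015 0.01 0.1 0;0.015 0.01 0.25 0;0.015 0.01 0.4 0;0.015 0.01 0.55 0;0.015 0.01 0.7 0;0.015 0.01 0.83 0;0.015 0.01 0.94 0;0.015 0.01 1 0"}}

```text
time: 20.5
tool_pos: [0.4116, -0.3048, 0.0605]
ee_rot: [-3.14, -0.004, 1.855]
wrist_force: [0.2, -0.2, -1.5]
width: 0.0531
finger_force: 30.0
```

Emit:
{"op": "carry_out", "data": {"motion": "0 0 0.04 0;0 0 0.08 0;0 0 0.12 0;0 0 0.16 0;0 0 0.19 0;0 0 0.22 0;0 0 0.22 0;0 0 0.22 0"}}

```text
time: 21.3
tool_pos: [0.4123, -0.3071, 0.0305]
ee_rot: [3.142, 0.0, 1.853]
wrist_force: [-1.0, 0.3, -1.9]
width: 0.0537
finger_force: 30.0
```

```bash
python3 -c "
from h import *
st()"
```

```text
t 21.3 p [ 0.4123 -0.3071  0.0305] rot [3.142 0.    1.853] F [-1.   0.3 -1.9] M [ 0.01 -0.13 -0.02] w 0.0537 ff 30.0
```

Next: down 8 mm slowly, then 1 mm steps until it touches.

Emit:
{"op": "carry_out", "data": {"motion": "0 0 0.01 0;0 0 0.02 0;0 0 0.03 0;0 0 0.04 0;0 0 0.05 0;0 0 0.053 0;0 0 0.053 0;0 0 0.053 0"}}

```text
time: 22.1
tool_pos: [0.4123, -0.3071, 0.0226]
ee_rot: [3.142, 0.0, 1.853]
wrist_force: [-0.7, -0.7, -1.3]
width: 0.0531
finger_force: 30.0
```

Emit:
{"op": "carry_out", "data": {"motion": "0 0 0.003 0;0 0 0.006 0;0 0 0.009 0;0 0 0.012 0;0 0 0.012 0;0 0 0.012 0;0 0 0.012 0;0 0 0.012 0"}}

```text
time: 22.9
tool_pos: [0.4123, -0.3071, 0.0208]
ee_rot: [-3.142, 0.0, 1.853]
wrist_force: [-0.3, 0.1, -1.9]
width: 0.0533
finger_force: 30.0
```

Emit:
{"op": "carry_out", "data": {"motion": "0 0 0.003 0;0 0 0.006 0;0 0 0.006 0;0 0 0.006 0;0 0 0.006 0;0 0 0.006 0;0 0 0.006 0;0 0 0.006 0"}}

```text
time: 23.7
tool_pos: [0.4124, -0.3072, 0.0205]
ee_rot: [3.141, 0.0, 1.853]
wrist_force: [-2.4, 1.5, 5.5]
width: 0.0527
finger_force: 30.0
```

Contact at the expected height. Releasing to about 66 mm, then lifting.

Emit:
{"op": "carry_out", "data": {"motion": "0 0 -0.002 0;0 0 -0.002 0;0 0 -0.002 0;0 0 -0.002 0;0 0 -0.002 0;0 0 -0.002 0;0 0 -0.002 0;0 0 -0.002 0", "grip": 0.4}}

```text
time: 24.5
tool_pos: [0.4123, -0.3071, 0.0201]
ee_rot: [3.142, 0.0, 1.853]
wrist_force: [1.0, -1.0, -0.4]
width: 0.066
finger_force: 0.0
```

Emit:
{"op": "carry_out", "data": {"motion": "0 0 -0.02 0;0 0 -0.06 0;0 0 -0.12 0;0 0 -0.2 0;0 0 -0.35 0;0 0 -0.5 0;0 0 -0.65 0;0 0 -0.75 0"}}

```text
time: 25.3
tool_pos: [0.4131, -0.3077, 0.136]
ee_rot: [3.139, 0.004, 1.853]
wrist_force: [0.3, 0.6, -0.3]
width: 0.0658
finger_force: 0.0
```

Emit:
{"op": "carry_out", "data": {"motion": "0 0 -0.1 0;0 0 -0.2 0;0 0 -0.3 0;0 0 -0.4 0;0 0 -0.5 0;0 0 -0.5 0;0 0 -0.5 0;0 0 -0.5 0"}}

```text
time: 26.1
tool_pos: [0.4119, -0.3067, 0.2066]
ee_rot: [-3.141, -0.002, 1.853]
wrist_force: [0.5, 0.4, -1.2]
width: 0.0659
finger_force: 0.0
```

Run:
```python
from h import *
st(); o,s,C,T=wrist(); save(s,'w5')
```

```text
t 26.1 p [ 0.4119 -0.3067  0.2066] rot [-3.141e+00 -2.000e-03  1.853e+00] F [ 0.5  0.4 -1.2] M [-0.   -0.12  0.01] w 0.0659 ff 0.0
```

View pics/w5.png

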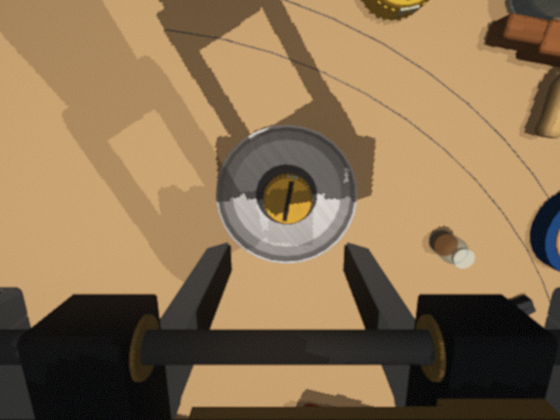

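The lid lies flat in the dish at (288,200), near its centre, with the gripper clear.

```bash
python3 -c "
from h import *
print(robot.close_job())"
```

```text
the job is handed in; nothing more can be done
None
```

The lid was broken loose, unscrewed, lifted off and set down flat, open side down, in the steel dish, and the job was handed in at about 26 s; the highest pull I read was about 13 N, briefly over the suggested 5 N.

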